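# Refit the square T-handle to the darts chest and hook it shut

## Robot

A 6-joint arm with a two-finger parallel gripper is mounted at the origin on the work surface. World frame = base frame: x ahead of the robot, y to its left, z up, the work surface at z = 0. Lengths are in m, angles in degrees, forces in N, time in s.
With the tool pointing down it reaches from about 0.4 to 0.825 m from the base axis. Payload 7 kg.
Tool frame: the origin (TCP) lies midway between the tips of the shut fingers; the grasp point (between the pads) lies 19 mm behind it (ctrl.grip_point_offset is the distance from the TCP to the grasp point, in m); x points along the fingers, y is the direction in which the jaws open and shut, and the axes are right-handed (so a half turn about x gives the same grasp; the last joint's range is limited). The gripper opens to 88 mm and grips with 3 to 60 N. Pads are 19 mm wide; open, the fingers measure 130 mm over their backs; the gripper's body (78 mm by 193 mm) begins 47 mm behind the grasp point.
Start: joints at [88.012, 20.546, 0.682, 0, -70.136, -16.507], TCP at [0.214, 0.64, 0.227] pointing down, gripper open.
Joint ranges: [-176.03, 176.03], [-82.01, 121.73], [-58.28, 71.71], [-173.87, 95.51], [-174.79, -0.11], [-173.66, 173.66]. Speed limits (degrees/s): [136.94, 136.94, 172.46, 180, 180, 180].

## Interface

Orientations are given as [roll, pitch, yaw] about the fixed x, y, z axes, in that order (R = Rz(yaw) Ry(pitch) Rx(roll)).
In Python, from plant import ctrl gives the robot as it stands.
- The arm moves only by the tool drive_tool, never from a script. Its argument "plan" is a list of rows, each a list of 3 entries, a list of its own where there are three numbers: the shift along the tool's x, y, z in m, then the turn, a rotation vector about the tool's x, y, z in degrees, then the opening, from 0 (shut) to 1 (fully open). In form: [[[dx, dy, dz], [wx, wy, wz], grip], ...]. A call has 1 to 20 rows; each row is the pose to reach, as a shift and turn from the pose measured when the call began, along the tool's axes at that moment; what a row does not reach only later rows make up. A row lasts 1/12 s, in which the tool goes at most 41.7 mm and 7.16 degrees, less where a joint would pass 70% of its speed; a pose out of reach is approached as far as the arm can. A call with a gripper value outside its range is refused whole. The fingers move at their own pace and stop on an object; the grip force is fixed at half the most. Time passes only in rows, so rows that repeat a pose let the fingers close. It gives the time, the measured TCP pose, the force and the opening at its end, in the units of the state.
- ctrl.get_obs(): the state, without advancing time (a new reading comes with each control period).
- ctrl.snapshot(name): name is "side" or "top" or "wrist"; returns the picture (400x640x3 uint8, blue, green, red); there is no depth.
- ctrl.get_calibration(name): a dict with "fx", "fy", "cx", "cy" (pixels), "R" (3x3) and "t" (3): a world point X has camera coordinates R X + t. Camera axes: x right, y down, z forward; pixel columns grow to the right and rows downward; lengths in m; the calibration is good to about 2 mm. A picture is of the moment at which its call begins: read the wrist's pose just before it. get_calibration takes no time and is no camera call; for the wrist camera it gives the pose at the moment of the call.
- ctrl.close_job(): hands the job in, once; it reports no verdict.
Trained networks look in the newest picture that a camera, given by its name, has taken for a name from the list of things; names that differ only in an ending like _2 or _b are one class to them, and where a whole thing is asked for, a point or a joint stands for the part that bears it (a point fixed in the world has none). Each returns a list of dicts, best first, with "confidence" (0 to 1); they miss things now and then, are a little off and sometimes report something else, mostly with a low value. They report only what shows in the picture. A call takes as long as a camera call. They do not tell look-alikes from the thing itself.
- ctrl.cut_out(camera, name): "pixels" (400x640 bool, what is visible of it) and "pixel" ([column, row] in pixels, amid what is visible of it).
- ctrl.landmark_of(camera, name): "pixel" ([column, row] in pixels: a listed point, or the origin of a listed thing).
The state is a dict: "clock": time; "joint_pos": joint angles; "qvel": joint speeds; "tau": joint torques, N m; "tool_pos": TCP position; "orientation": TCP orientation; "force": force on the tool from outside, world axes, zero at the start; "moment": the same for the moment, N m; "opening": finger opening in m.
Only numpy, scipy, OpenCV 4.12 (cv2) and the standard library are available. Lean on these libraries where they do the work, as an engineer would, in place of code of your own. Each camera call takes 0.05 s, during which the arm holds its last target. There are 200 camera calls.

## Task

Take the brass T-handle out of its wooden stand, feel for the angle at which its square spindle slips into the latch hub on the darts chest, and thread it in until its collar sits fully home on the hub. Then turn it clockwise until the brass hook is all the way round against its stop on the keeper, and leave the handle standing in the hub. Work gently, never forcing the handle against the latch, and leave the other things on the table where they are.

Things in the scene. Friction and masses are not known exactly. Their poses are not given: they have to be found in the camera images.
- key: Brass T-handle, upright, 87 mm tall, 0.14-0.26 kg. Origin: centre of its lower end. Up from there: round tapered pilot (z 0-10 mm; 6 mm wide at the tip, 13 from z 6 up), square spindle 13 x 13 (z 10-35, flats along its x and y), round collar 32 across (35-39), neck 11 thick (39-69), crossbar (centre z 78; 64 along x, 14 along y, 18 high). Starts in the stand, origin 25 mm above the table.
- stand: Wooden block that holds the key, fixed, 70 (x) x 90 (y) x 60 mm high, with a round hole 26 mm wide and 45 mm deep in the middle of its top, wide enough for the spindle at any angle. Origin at the centre of its underside.
- chest: Low mahogany darts chest, fixed, 180 (x) x 260 (y) x 60 mm high, twin leaves on top. Origin: centre of its underside. On its top lies the brass hook latch: a ring round the hub (62 mm across, 65.5 mm above the table) with a flat arm reaching 84 mm from the hub axis. The keeper stud stands 72 mm from that axis towards the chest's -y, 12 mm above the lid.
- hub_mouth (a point): Centre of the mouth of the latch hub's square hole, on its vertical axis, 66 mm above the table; axes are the chest's, not the hub's. The hub is a flat-topped square boss 34 mm wide; hole 14.5 x 14.5 mm, 46 deep, parallel to the boss. The round pilot enters at any angle, the square only within about 0.1 rad. Fully in, the key's origin is 35 mm below this point.
- hook (a joint): Hook angle, rad, clockwise from above: 0-0.2 at the start (open), 0.6 at its stop on the keeper. Friction 0.1 N m holds it. The hub inside has 0.5 rad of play either way before it drags the hook; it rests anywhere in that play (friction 0.08 N m) and its angle is not measured. At mid play with hook at 0 its hole is square to the chest's x and y; mid play turns with the hook.
- bell: Brass hand bell, 68 mm across, 113 mm high, to be left alone. Origin under its centre.
- mug: Glass pint mug, 86 mm across plus handle, 125 mm high, to be left alone. Origin under its centre.
- tin: Red tin of steel points, 56 mm across, 50 mm high, to be left alone. Origin under its centre.
- punch: Chrome flight punch, about 120 x 40 x 50 mm, to be left alone. Origin under its centre.
- duster: Wooden-backed chalk duster, 50 x 130 x 41 mm, to be left alone. Origin under its centre.
- dart: A dart lying on a small cork rest, about 140 mm long, 36 mm high, to be left alone. Origin under the rest's centre.
Not all that is in view belongs to the job. What is shaped like the key but pink or purple is not meant.

How it is judged (in metres and radians):
On the way, in this order (a step that is already met when the one before it is completed fails the run):
1. the T-handle's spindle is threaded into the hub until the collar is home (within 3 mm) (z of key in the frame of hub_mouth below -0.032 m and horizontal distance between key and hub_mouth below 0.005 m), for 0.1 s.
2. with the handle in the hub, the hook is turned to its stop (value of joint hook above 0.54 rad and z of key in the frame of hub_mouth below -0.03 m), for 0.1 s.
At the end, for the whole second after the job is handed in: The hook is within 0.06 rad of its stop (joint hook above 0.54), the T-handle stands upright in the hub (within 0.12 rad), its collar within 3 mm of the hub, its lower end within 5 mm of the hub axis, at rest and released (all of step 1 and value of joint hook above 0.54 rad and angle between key's own z axis and vertical below 0.12 rad and linear speed of key below 0.02 m/s); the robot touches nothing.
It fails at once if the handle was forced: more than 60 N between the T-handle and the chest with its latch (contact force between key and chest above 60 N).
It fails at once if another thing on the table was displaced by more than 30 mm (distance of any of bell, mug, tin, punch, duster, dart from where it was at the start of the episode above 0.03 m).
It also fails if it takes over 64 s, if anything falls off the work surface, if the arm or the gripper's body presses on something with over 40 N, if the wrist force passes 120 N, or if a joint passes its speed limit or range.

## Working session

There is one attempt and no reset: what is moved stays moved. The work goes in short steps, Python scripts to look and compute and a tool call to move; the robot and the scene stay as the last step left them, time stands still between calls to the robot, and variables do not carry over. Pictures are saved under pics/ and viewed, about 8 in all and at most 12, crops included, and the job is handed in when it is done.

Besides the shell and the picture viewer there is one more tool, called after ">>>" in YAML: its name, and indented under it one key for each argument. drive_tool: Moves the arm, as the interface text tells. Its arguments: {"type":"object","properties":{"plan":{"type":"array","items":{"type":"array"}}},"required":["plan"]}

```bash
mkdir -p pics; ls; cat > h.py <<'E'
import numpy as np, cv2
from plant import ctrl
from scipy.spatial.transform import Rotation as Ro
def ray(cam,px,z,C=None):
    C=C or ctrl.get_calibration(cam)
    R=np.array(C["R"]);t=np.array(C["t"])
    d=R.T@np.array([(px[0]-C["cx"])/C["fx"],(px[1]-C["cy"])/C["fy"],1]);o=-R.T@t
    return o+d*(z-o[2])/d[2]
def proj(cam,X,C=None):
    C=C or ctrl.get_calibration(cam)
    p=np.array(C["R"])@np.array(X)+np.array(C["t"])
    return np.array([C["fx"]*p[0]/p[2]+C["cx"],C["fy"]*p[1]/p[2]+C["cy"]])
def st():
    o=ctrl.get_obs(); 
    for k in("clock","tool_pos","orientation","joint_pos","force","moment","opening"): print(k,np.round(o[k],4))
    return o
E
python3 - <<'E'
from h import *
o=st()
a=ctrl.snapshot("top");b=ctrl.snapshot("side");cv2.imwrite("pics/top.png",a);cv2.imwrite("pics/side.png",b)
for cam in("top","side"):
  C=ctrl.get_calibration(cam);print(cam,C["fx"],np.round(-np.array(C["R"]).T@np.array(C["t"]),3))
  for n in("key","stand","chest","hub_mouth","hook"):
    for f in (ctrl.landmark_of,):
      try:
        r=f(cam,n);print(cam,n,[(np.round(x["pixel"],1).tolist(),round(x["confidence"],2)) for x in r])
      except Exception as e: print(n,e)
E
```

```text
pics
clock 0.0
tool_pos [0.214  0.6397 0.2256]
orientation [  94.2367   89.9063 -104.2619]
joint_pos [ 8.80131e+01  2.05898e+01  6.33900e-01 -2.12000e-02 -7.01356e+01
 -1.65045e+01]
force [0.6282 0.8189 0.5534]
moment [-0.0156 -0.0074  0.0149]
opening 0.0877
top 363.8397851393321 [0.483 0.036 1.075]
top key [([360.0, 268.1], 0.67), ([405.3, 240.5], 0.62), ([406.6, 277.7], 0.6)]
top stand [([398.6, 238.4], 0.73)]
top chest [([270.8, 211.9], 0.58)]
top hub_mouth [([264.5, 213.7], 0.56)]
hook it knows: bell, chest, dart, duster, hub_mouth, key, mug, punch, stand, tin
side 380.2117862742877 [ 0.063 -0.611  0.665]
side key [([314.1, 323.7], 0.85), ([351.9, 279.7], 0.76), ([287.6, 282.6], 0.61)]
side stand [([350.1, 288.0], 0.83)]
side chest [([287.8, 204.3], 0.97), ([195.1, 176.8], 0.26)]
side hub_mouth [([273.8, 183.3], 0.69)]
hook it knows: bell, chest, dart, duster, hub_mouth, key, mug, punch, stand, tin
```

View pics/top.png

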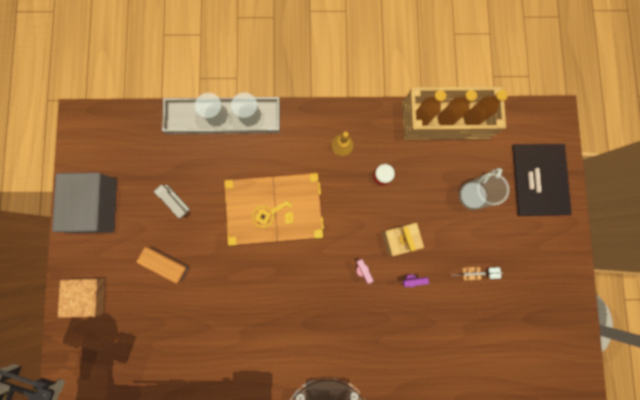

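View pics/side.png

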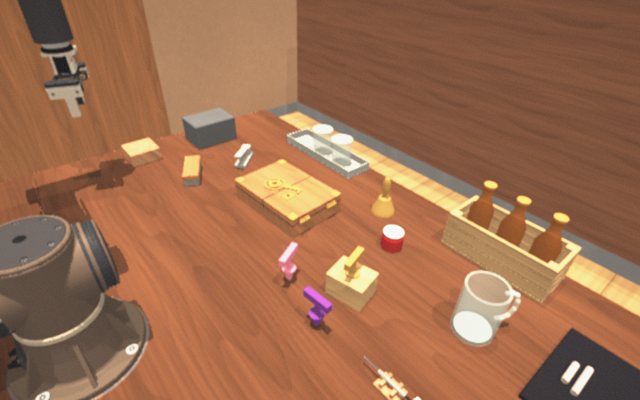

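Top: brass key in the stand at about (405,239), its pink and purple look-alikes at (364,271) and (414,281), hub at about (263,216), hook arm reaching to (290,205), keeper at about (289,218). Side: key at (354,262), hub at (276,183).

```bash
python3 - <<'E'
from h import *
for n,z in(("key",.025),("stand",0),("chest",0),("hub_mouth",.066)):
  for cam in("top","side"):
    for x in ctrl.landmark_of(cam,n): print(n,cam,np.round(ray(cam,x["pixel"],z),3),round(x["confidence"],2))
for cam in("top","side"):
  for n,z in (("key",.11),("stand",.06),("chest",.06)):
    for x in ctrl.cut_out(cam,n):
      m=x["pixels"].astype(np.uint8);r=cv2.minAreaRect(cv2.findNonZero(m)); b=cv2.boxPoints(r)
      print("cut",cam,n,round(x["confidence"],2),np.round(x["pixel"]),m.sum(),np.round([ray(cam,p,z)[:2] for p in b],3).tolist())
a=cv2.imread("pics/top.png")
cv2.imwrite("pics/c1.png",np.hstack([cv2.resize(a[170:250,220:330],(550,400),interpolation=cv2.INTER_CUBIC),cv2.resize(a[215:265,380:430],(250,250),interpolation=cv2.INTER_CUBIC).repeat(1,0) if 0 else cv2.copyMakeBorder(cv2.resize(a[215:265,380:430],(250,250),interpolation=cv2.INTER_CUBIC),0,150,0,0,0)]))
E
```

```text
key top [ 0.426 -0.101  0.025] 0.67
key top [ 0.503 -0.234  0.025] 0.62
key top [ 0.397 -0.233  0.025] 0.6
key side [ 0.375 -0.252  0.025] 0.85
key side [ 0.517 -0.215  0.025] 0.76
key side [ 0.398 -0.131  0.025] 0.61
stand top [ 0.51  -0.221  0.   ] 0.73
stand side [ 0.513 -0.215 -0.   ] 0.83
chest top [0.594 0.156 0.   ] 0.58
chest side [0.595 0.136 0.   ] 0.97
chest side [0.448 0.447 0.   ] 0.26
hub_mouth top [0.582 0.166 0.066] 0.56
hub_mouth side [0.572 0.17  0.066] 0.69
cut top key 0.78 [409. 238.] 172 [[0.525, -0.191], [0.535, -0.219], [0.478, -0.238], [0.468, -0.21]]
cut top key 0.66 [364. 270.] 187 [[0.442, -0.072], [0.454, -0.097], [0.397, -0.124], [0.385, -0.098]]
cut top stand 0.64 [397. 239.] 650 [[0.526, -0.159], [0.55, -0.26], [0.482, -0.275], [0.458, -0.174]]
cut top chest 0.9 [272. 207.] 6207 [[0.679, 0.286], [0.698, 0.012], [0.51, 0.0], [0.493, 0.268]]
cut side key 0.93 [352. 263.] 381 [[0.446, -0.248], [0.519, -0.19], [0.539, -0.219], [0.465, -0.275]]
cut side key 0.76 [289. 262.] 370 [[0.345, -0.173], [0.411, -0.093], [0.436, -0.119], [0.368, -0.197]]
cut side key 0.55 [316. 304.] 550 [[0.329, -0.242], [0.383, -0.226], [0.384, -0.294], [0.333, -0.306]]
cut side stand 0.82 [354. 284.] 1678 [[0.42, -0.209], [0.53, -0.155], [0.55, -0.274], [0.446, -0.313]]
cut side chest 0.62 [288. 196.] 4790 [[0.455, 0.227], [0.719, 0.429], [0.689, -0.014], [0.478, -0.108]]
cut side chest 0.44 [276. 187.] 290 [[0.536, 0.17], [0.577, 0.225], [0.651, 0.138], [0.607, 0.088]]
cut side chest 0.33 [355. 264.] 387 [[0.48, -0.218], [0.559, -0.15], [0.584, -0.182], [0.503, -0.246]]
```

View pics/c1.png

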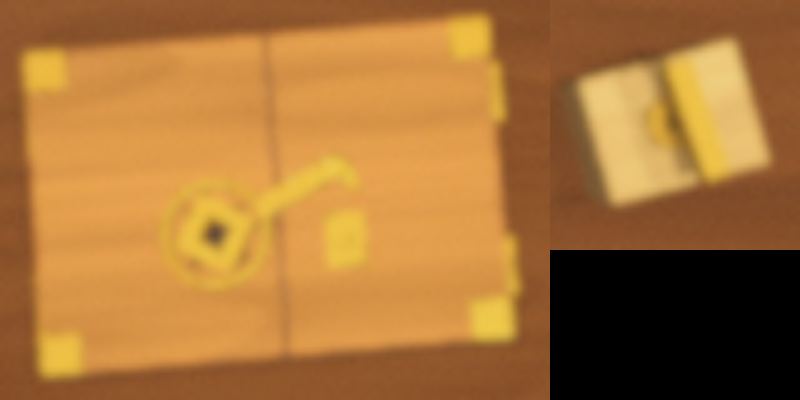

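```bash
cat >> h.py <<'E'
def goto(p,phi=None,verbose=True):
    """shift/turn for TCP to p, tool x down, tool y at world azimuth phi deg (mod 180)"""
    o=ctrl.get_obs();R0=Ro.from_euler("xyz",o["orientation"],degrees=True)
    M=R0.as_matrix();cur=np.degrees(np.arctan2(M[1,1],M[0,1]))
    if phi is None: phi=cur
    d=(phi-cur+90)%180-90; out=[]
    for f in (d,d-180*np.sign(d)):
        a=np.radians(cur+f);y=np.array([np.cos(a),np.sin(a),0]);x=np.array([0,0,-1.])
        T=np.c_[x,y,np.cross(x,y)]
        w=(R0.inv()*Ro.from_matrix(T)).as_rotvec(degrees=True)
        out.append((round(f,1),np.round(w,2).tolist()))
    s=M.T@(np.array(p)-o["tool_pos"])
    print("cur phi",round(cur,2),"j6",round(o["joint_pos"][5],1),"shift",np.round(s,4).tolist(),"turns(az change,rotvec)",out)
E
python3 - <<'E'
from h import *
o=ctrl.get_obs();R0=Ro.from_euler("xyz",o["orientation"],degrees=True).as_matrix()
C=ctrl.get_calibration("wrist");R=np.array(C["R"]);c=-R.T@np.array(C["t"])
print(C["fx"],"cam in tool",np.round(R0.T@(c-o["tool_pos"]),3),"cam axes in tool\n",np.round(R0.T@R.T,2))
print(np.round(R0,2))
goto([.577,.168,.22],o["orientation"][0]*0)
for p in([.512,-.216],[.577,.168]):print(np.degrees(np.arctan2(p[1],p[0])))
E
```

```text
321.78773428069826 cam in tool [-0.158  0.001 -0.071] cam axes in tool
 [[ 0.   -0.27  0.96]
 [ 1.    0.   -0.  ]
 [ 0.    0.96  0.27]]
[[-0.   -0.32 -0.95]
 [-0.   -0.95  0.32]
 [-1.    0.    0.  ]]
cur phi -108.5 j6 -16.5 shift [0.0065, 0.3326, -0.4939] turns(az change,rotvec) [(np.float64(-71.5), [71.5, 0.0, -0.0]), (np.float64(108.5), [-108.5, 0.0, 0.0])]
-22.873665190626713
16.233509392312904
```

>>> drive_tool:
  plan:
    - [[0.006,0.333,-0.494],[71.5,0,0],1]
    - [[0.006,0.333,-0.494],[71.5,0,0],1]
    - [[0.006,0.333,-0.494],[71.5,0,0],1]
    - [[0.006,0.333,-0.494],[71.5,0,0],1]
    - [[0.006,0.333,-0.494],[71.5,0,0],1]
    - [[0.006,0.333,-0.494],[71.5,0,0],1]
    - [[0.006,0.333,-0.494],[71.5,0,0],1]
    - [[0.006,0.333,-0.494],[71.5,0,0],1]
    - [[0.006,0.333,-0.494],[71.5,0,0],1]
    - [[0.006,0.333,-0.494],[71.5,0,0],1]
    - [[0.006,0.333,-0.494],[71.5,0,0],1]
    - [[0.006,0.333,-0.494],[71.5,0,0],1]
    - [[0.006,0.333,-0.494],[71.5,0,0],1]
    - [[0.006,0.333,-0.494],[71.5,0,0],1]
    - [[0.006,0.333,-0.494],[71.5,0,0],1]
    - [[0.006,0.333,-0.494],[71.5,0,0],1]
    - [[0.006,0.333,-0.494],[71.5,0,0],1]

```text
clock: 2.62
tool_pos: [0.5773, 0.1667, 0.2203]
orientation: [109.1, 90.0, -161.0]
force: [-0.4, 0.3, 0.1]
opening: 0.0875
```

```bash
python3 - <<'E'
from h import *
st();C=ctrl.get_calibration("wrist");a=ctrl.snapshot("wrist");cv2.imwrite("pics/w1.png",a)
import pickle;pickle.dump(C,open("w1.pkl","wb"))
for x in ctrl.landmark_of("wrist","hub_mouth"):print(x["pixel"],x["confidence"],ray("wrist",x["pixel"],.066,C))
cv2.imwrite("pics/w1b.png",cv2.resize(a[:,120:520],(600,600),interpolation=cv2.INTER_CUBIC))
E
```

```text
clock 2.6167
tool_pos [0.5773 0.1667 0.2203]
orientation [ 109.1401   89.9733 -160.987 ]
joint_pos [ 3.47148e+01  1.38806e+01 -9.56960e+00 -7.90000e-03 -6.65755e+01
 -3.48387e+01]
force [-0.4037  0.3003  0.0865]
moment [0.051  0.0033 0.027 ]
opening 0.0875
[317.5, 184.5] 0.74 [0.57542314 0.16906031 0.066     ]
```

View pics/w1b.png

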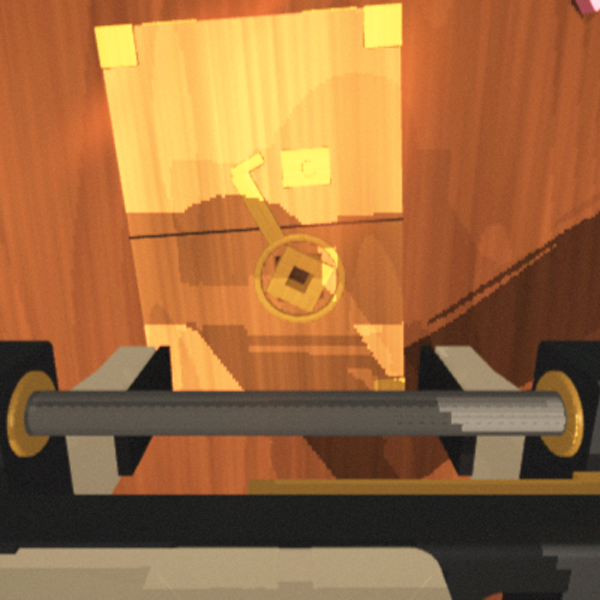

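Wrist view: hub ring centred at (319,185) in the full picture, square boss visibly rotated, hook arm up to (280,115), keeper at (324,111).

```bash
python3 - <<'E'
from h import *
import pickle;C=pickle.load(open("w1.pkl","rb"));a=cv2.imread("pics/w1.png")
c=np.array([.5754,.169]);h=.06
# up=+x world, left=+y
W=np.array([[c[0]+h,c[1]+h],[c[0]+h,c[1]-h],[c[0]-h,c[1]-h],[c[0]-h,c[1]+h]])
src=np.float32([proj("wrist",[*w,.066],C) for w in W]);dst=np.float32([[0,0],[600,0],[600,600],[0,600]])
t=cv2.warpPerspective(a,cv2.getPerspectiveTransform(src,dst),(600,600),flags=cv2.INTER_CUBIC);cv2.imwrite("pics/m1.png",t)
E
```

```text
(no output)
```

View pics/m1.png

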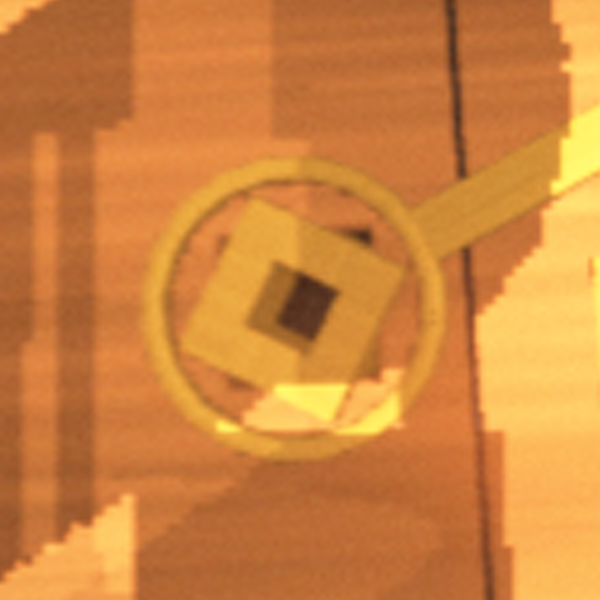

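Metric view: boss centre at (293,308), boss edges turned about 25.5° clockwise from world axes (chest yaw about +3.6°), hub mouth about (0.574, 0.170).

```bash
python3 - <<'E'
from h import *
goto([.512,-.216,.23],109)
print(ray("top",[262.8,216.6],.066))
E
```

```text
cur phi -179.98 j6 -34.8 shift [-0.0095, 0.0648, -0.384] turns(az change,rotvec) [(np.float64(-71.0), [71.02, 0.01, -0.01]), (np.float64(109.0), [-108.98, 0.01, 0.01])]
[0.5739706  0.17076109 0.066     ]
```

>>> drive_tool:
  plan:
    - [[-0.01,0.065,-0.384],[71,0,0],1]
    - [[-0.01,0.065,-0.384],[71,0,0],1]
    - [[-0.01,0.065,-0.384],[71,0,0],1]
    - [[-0.01,0.065,-0.384],[71,0,0],1]
    - [[-0.01,0.065,-0.384],[71,0,0],1]
    - [[-0.01,0.065,-0.384],[71,0,0],1]
    - [[-0.01,0.065,-0.384],[71,0,0],1]
    - [[-0.01,0.065,-0.384],[71,0,0],1]
    - [[-0.01,0.065,-0.384],[71,0,0],1]
    - [[-0.01,0.065,-0.384],[71,0,0],1]
    - [[-0.01,0.065,-0.384],[71,0,0],1]
    - [[-0.01,0.065,-0.384],[71,0,0],1]
    - [[-0.01,0.065,-0.384],[71,0,0],1]

```text
clock: 3.8
tool_pos: [0.512, -0.2148, 0.2307]
orientation: [20.5, 90.0, 39.7]
force: [0.4, 0.1, -0.7]
opening: 0.0876
```

```bash
cat >> h.py <<'E'
def metric(cam,c,z,h,name,C=None):
    C=C or ctrl.get_calibration(cam);a=ctrl.snapshot(cam);cv2.imwrite("pics/raw_"+name,a)
    W=[[c[0]+h,c[1]+h],[c[0]+h,c[1]-h],[c[0]-h,c[1]-h],[c[0]-h,c[1]+h]]
    src=np.float32([proj(cam,[*w,z],C) for w in W]);dst=np.float32([[0,0],[600,0],[600,600],[0,600]])
    cv2.imwrite("pics/"+name,cv2.warpPerspective(a,cv2.getPerspectiveTransform(src,dst),(600,600),flags=cv2.INTER_CUBIC))
E
python3 - <<'E'
from h import *
st();metric("wrist",[.512,-.216],.112,.06,"m2.png")
C=ctrl.get_calibration("wrist")
for x in ctrl.cut_out("wrist","key"):
  r=cv2.minAreaRect(cv2.findNonZero(x["pixels"].astype(np.uint8)));print(x["confidence"],x["pixel"],np.round([ray("wrist",p,.112,C)[:2] for p in cv2.boxPoints(r)],4).tolist())
goto([.512,-.216,.23],109)
E
```

```text
clock 3.8
tool_pos [ 0.512  -0.2148  0.2307]
orientation [20.5309 89.9732 39.732 ]
joint_pos [-2.56580e+00  9.13520e+00 -1.42484e+01 -1.97000e-02 -6.65966e+01
 -6.82252e+01]
force [ 0.3723  0.122  -0.7451]
moment [ 0.1317 -0.1583  0.0393]
opening 0.0876
0.78 [507.8, 103.7] [[0.3909, -0.1486], [0.3568, -0.0963], [0.3937, -0.0616], [0.4301, -0.1159]]
0.76 [387.9, 19.0] [[0.3651, -0.2525], [0.3434, -0.1905], [0.371, -0.1782], [0.3934, -0.2422]]
0.55 [311.6, 176.1] [[0.4773, -0.2453], [0.4689, -0.2211], [0.5309, -0.1989], [0.5399, -0.2247]]
cur phi 109.22 j6 -68.2 shift [0.0007, -0.0013, -0.0006] turns(az change,rotvec) [(np.float64(-0.2), [0.22, 0.02, -0.01]), (np.float64(179.8), [-179.78, 0.01, 0.03])]
```

View pics/m2.png

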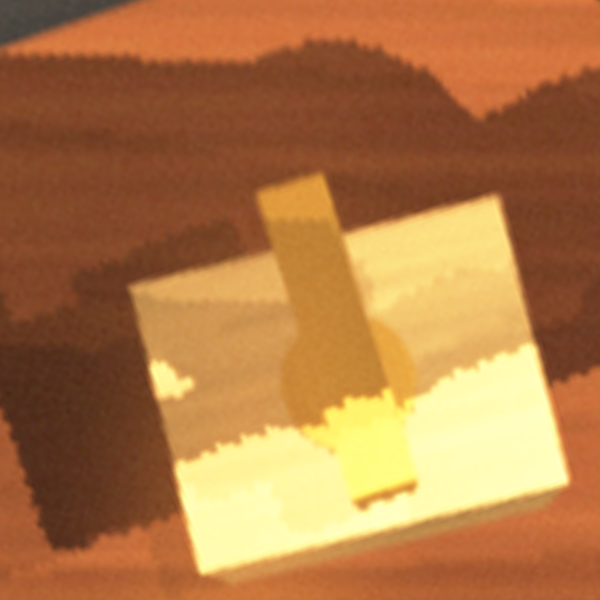

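Metric view: crossbar from (290,181) to (383,488), centre (336,334), azimuth about 17°, length 64 mm as it should be; stand centre agrees.

```bash
python3 - <<'E'
from h import *
print("top stand",ray("top",[404.6,239.4],.06))
print("top bar",ray("top",[380+(695-550)/5,215+118/5],.112))
goto([.505,-.2233,.086],106.9)
E
```

```text
top stand [ 0.50503641 -0.2233214   0.06      ]
top bar [ 0.50585063 -0.22183116  0.112     ]
cur phi 109.22 j6 -68.2 shift [0.1447, -0.0059, -0.0097] turns(az change,rotvec) [(np.float64(-2.3), [2.32, 0.02, -0.01]), (np.float64(177.7), [-177.68, 0.01, 0.03])]
```

>>> drive_tool:
  plan:
    - [[0.03,-0.006,-0.0097],[2.3,0,0],1]
    - [[0.065,-0.006,-0.0097],[2.3,0,0],1]
    - [[0.1,-0.006,-0.0097],[2.3,0,0],1]
    - [[0.125,-0.006,-0.0097],[2.3,0,0],1]
    - [[0.145,-0.006,-0.0097],[2.3,0,0],1]
    - [[0.145,-0.006,-0.0097],[2.3,0,0],1]
    - [[0.145,-0.006,-0.0097],[2.3,0,0],1]
    - [[0.145,-0.006,-0.0097],[2.3,0,0],0.4]
    - [[0.145,-0.006,-0.0097],[2.3,0,0],0]
    - [[0.145,-0.006,-0.0097],[2.3,0,0],0]
    - [[0.145,-0.006,-0.0097],[2.3,0,0],0]
    - [[0.145,-0.006,-0.0097],[2.3,0,0],0]
    - [[0.145,-0.006,-0.0097],[2.3,0,0],0]
    - [[0.145,-0.006,-0.0097],[2.3,0,0],0]

```text
clock: 5.07
tool_pos: [0.5051, -0.2235, 0.0859]
orientation: [-1.0, 90.0, 15.9]
force: [0.1, -0.8, 0.2]
opening: 0.0465
```

```bash
python3 - <<'E'
from h import *
st()
goto([.505,-.2233,.186])
E
```

```text
clock 5.0667
tool_pos [ 0.5051 -0.2235  0.0859]
orientation [-0.9918 89.956  15.9169]
joint_pos [-3.55490e+00  1.67852e+01 -2.53052e+01 -1.98000e-02 -4.78682e+01
 -6.95232e+01]
force [ 0.0829 -0.8077  0.1957]
moment [ 0.0225 -0.1341  0.0039]
opening 0.0465
cur phi 106.91 j6 -69.5 shift [-0.1001, 0.0002, 0.0] turns(az change,rotvec) [(np.float64(0.0), [0.0, 0.04, 0.0]), (np.float64(0.0), [0.0, 0.04, 0.0])]
```

Still closing.

>>> drive_tool:
  plan:
    - [[0,0,0],[0,0,0],0]
    - [[0,0,0],[0,0,0],0]
    - [[0,0,0],[0,0,0],0]
    - [[0,0,0],[0,0,0],0]
    - [[0,0,0],[0,0,0],0]
    - [[0,0,0],[0,0,0],0]
    - [[0,0,0],[0,0,0],0]

```text
clock: 5.65
tool_pos: [0.505, -0.2234, 0.0858]
orientation: [8.4, 90.0, 25.3]
force: [-0.8, 0.7, -0.4]
opening: 0.0137
```

>>> drive_tool:
  plan:
    - [[-0.03,0,0],[0,0,0],0]
    - [[-0.06,0,0],[0,0,0],0]
    - [[-0.09,0,0],[0,0,0],0]
    - [[-0.11,0,0],[0,0,0],0]
    - [[-0.11,0,0],[0,0,0],0]

```text
clock: 6.07
tool_pos: [0.5072, -0.2241, 0.2005]
orientation: [-27.6, 89.6, -10.6]
force: [1.5, -0.3, -2.4]
opening: 0.0136
```

```bash
python3 - <<'E'
from h import *
st()
goto([.574,.1705,.196],154.5)
E
```

```text
clock 6.0667
tool_pos [ 0.5072 -0.2241  0.2005]
orientation [-27.5937  89.5604 -10.6491]
joint_pos [-3.55740e+00  1.00755e+01 -1.72387e+01  6.13000e-02 -6.22496e+01
 -6.95264e+01]
force [ 1.4761 -0.2988 -2.3574]
moment [-0.0387 -0.3713 -0.0309]
opening 0.0136
cur phi 106.94 j6 -69.5 shift [0.0045, 0.358, 0.1789] turns(az change,rotvec) [(np.float64(47.6), [-47.56, 0.28, 0.35]), (np.float64(-132.4), [132.44, 0.43, -0.35])]
```

>>> drive_tool:
  plan:
    - [[0.005,0.358,0.179],[-47.5,0.3,0.3],0]
    - [[0.005,0.358,0.179],[-47.5,0.3,0.3],0]
    - [[0.005,0.358,0.179],[-47.5,0.3,0.3],0]
    - [[0.005,0.358,0.179],[-47.5,0.3,0.3],0]
    - [[0.005,0.358,0.179],[-47.5,0.3,0.3],0]
    - [[0.005,0.358,0.179],[-47.5,0.3,0.3],0]
    - [[0.005,0.358,0.179],[-47.5,0.3,0.3],0]
    - [[0.005,0.358,0.179],[-47.5,0.3,0.3],0]
    - [[0.005,0.358,0.179],[-47.5,0.3,0.3],0]
    - [[0.005,0.358,0.179],[-47.5,0.3,0.3],0]
    - [[0.005,0.358,0.179],[-47.5,0.3,0.3],0]
    - [[0.005,0.358,0.179],[-47.5,0.3,0.3],0]
    - [[0.005,0.358,0.179],[-47.5,0.3,0.3],0]

```text
clock: 7.15
tool_pos: [0.5734, 0.1702, 0.1944]
orientation: [167.2, 89.9, -128.3]
force: [-1.2, -0.3, -2.4]
opening: 0.0137
```

```bash
python3 - <<'E'
from h import *
st();metric("wrist",[.574,.1705],.066,.06,"m3.png")
for x in ctrl.landmark_of("wrist","hub_mouth"):print(x["pixel"],x["confidence"],ray("wrist",x["pixel"],.066))
a=cv2.imread("pics/raw_m3.png");cv2.imwrite("pics/r3.png",np.hstack([a[60:340,180:460].repeat(2,0).repeat(2,1)[:,:400],np.zeros((560,0,3),np.uint8)]) if 0 else a)
b=ctrl.snapshot("side");p=proj("side",[.574,.1705,.1]).astype(int);print(p)
s=cv2.resize(b[p[1]-45:p[1]+30,p[0]-50:p[0]+50],(800,600),interpolation=cv2.INTER_CUBIC)
m=cv2.imread("pics/m3.png")
cv2.imwrite("pics/combo3.png",np.hstack([cv2.resize(m,(400,400)),cv2.resize(s,(400,300)).__class__(0) if 0 else cv2.copyMakeBorder(cv2.resize(s,(400,300)),0,100,0,0,0)]))
goto([.574,.1705,.147],154.5)
E
```

```text
clock 7.15
tool_pos [0.5734 0.1702 0.1944]
orientation [ 167.203    89.8685 -128.33  ]
joint_pos [ 3.52637e+01  1.47400e+01 -1.19544e+01  4.15000e-02 -6.34317e+01
 -6.08153e+01]
force [-1.153  -0.2635 -2.4379]
moment [ 0.0274 -0.0796  0.0105]
opening 0.0137
[314.4, 185.3] 0.63 [0.57349285 0.16590618 0.066     ]
[273 172]
cur phi 154.38 j6 -60.8 shift [0.0483, 0.0004, 0.0011] turns(az change,rotvec) [(np.float64(0.1), [-0.12, -0.06, 0.02]), (np.float64(-179.9), [179.88, 0.04, 0.09])]
```

View pics/combo3.png

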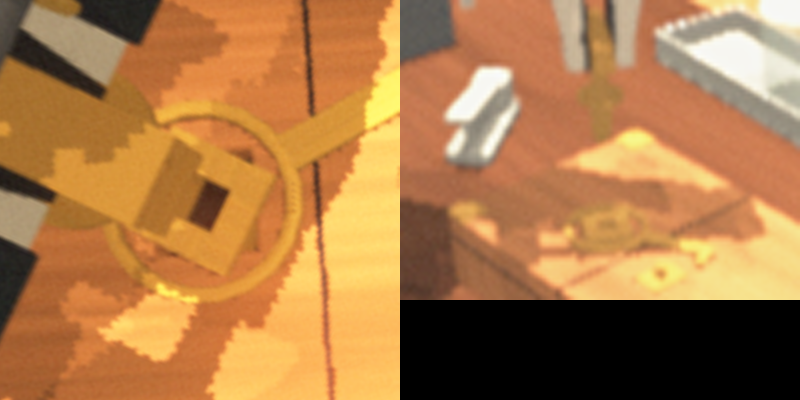

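Boss centre confirmed at about (201,200), i.e. (0.574, 0.170); its angle is about 26°, and the crossbar is parallel to it. The key hangs straight over the hub. Descending gently.

>>> drive_tool:
  plan:
    - [[0.03,0.0004,0.0006],[0.5,0,0],0]
    - [[0.058,0.0004,0.0006],[0.5,0,0],0]
    - [[0.064,0.0004,0.0006],[0.5,0,0],0]
    - [[0.066,0.0004,0.0006],[0.5,0,0],0]
    - [[0.068,0.0004,0.0006],[0.5,0,0],0]
    - [[0.07,0.0004,0.0006],[0.5,0,0],0]
    - [[0.07,0.0004,0.0006],[0.5,0,0],0]

```text
clock: 7.88
tool_pos: [0.5745, 0.1703, 0.1265]
orientation: [-68.3, 89.9, -4.4]
force: [-1.1, -0.2, -2.0]
opening: 0.0134
```

>>> drive_tool:
  plan:
    - [[0.001,0,0],[0,0,0],0]
    - [[0.002,0,0],[0,0,0],0]
    - [[0.002,0,0],[0,0,0],0]

```text
clock: 8.13
tool_pos: [0.5747, 0.1705, 0.1249]
orientation: [-55.9, 89.9, 8.0]
force: [-0.6, 0.0, -1.4]
opening: 0.014
```

>>> drive_tool:
  plan:
    - [[0.001,0,0],[0,0,0],0]
    - [[0.002,0,0],[0,0,0],0]
    - [[0.003,0,0],[0,0,0],0]
    - [[0.003,0,0],[0,0,0],0]

```text
clock: 8.47
tool_pos: [0.5745, 0.1704, 0.1217]
orientation: [-60.4, 89.9, 3.5]
force: [-0.4, 1.1, -0.6]
opening: 0.014
```

```bash
python3 - <<'E'
from h import *
st();o=ctrl.get_obs();print("world->tool force",Ro.from_euler("xyz",o["orientation"],degrees=True).inv().apply(o["force"]))
goto([.574,.1705,.1])
E
```

```text
clock 8.4667
tool_pos [0.5745 0.1704 0.1217]
orientation [-60.4233  89.8902   3.4547]
joint_pos [ 35.2265  18.4133 -17.2206   0.0712 -54.2728 -61.3899]
force [-0.4268  1.0941 -0.5892]
moment [ 0.1309 -0.0958  0.0845]
opening 0.014
world->tool force [0.58847238 0.86589334 0.79383417]
cur phi 153.88 j6 -61.4 shift [0.0217, 0.0005, -0.0001] turns(az change,rotvec) [(np.float64(0.0), [0.0, 0.05, 0.1]), (np.float64(0.0), [0.0, 0.05, 0.1])]
```

>>> drive_tool:
  plan:
    - [[0.001,0,0],[0,0,0],0]
    - [[0.002,0,0],[0,0,0],0]
    - [[0.003,0,0],[0,0,0],0]
    - [[0.003,0,0],[0,0,0],0]

```text
clock: 8.8
tool_pos: [0.5744, 0.1703, 0.1184]
orientation: [-64.5, 89.9, -0.7]
force: [0.3, -0.6, -2.6]
opening: 0.0137
```

>>> drive_tool:
  plan:
    - [[0.001,0,0],[0,0,0],0]
    - [[0.002,0,0],[0,0,0],0]
    - [[0.002,0,0],[0,0,0],0]

```text
clock: 9.05
tool_pos: [0.5742, 0.1703, 0.1161]
orientation: [-72.7, 89.9, -8.8]
force: [0.2, -0.6, -1.9]
opening: 0.0137
```

>>> drive_tool:
  plan:
    - [[0.001,0,0],[0,0,0],0]
    - [[0.002,0,0],[0,0,0],0]
    - [[0.003,0,0],[0,0,0],0]
    - [[0.003,0,0],[0,0,0],0]

```text
clock: 9.38
tool_pos: [0.5741, 0.1702, 0.1128]
orientation: [-88.2, 89.9, -24.3]
force: [-0.1, 1.5, -1.3]
opening: 0.0141
```

>>> drive_tool:
  plan:
    - [[0.001,0,0],[0,0,0],0]
    - [[0.002,0,0],[0,0,0],0]
    - [[0.003,0,0],[0,0,0],0]
    - [[0.003,0,0],[0,0,0],0]

```text
clock: 9.72
tool_pos: [0.574, 0.1701, 0.1095]
orientation: [-109.2, 90.0, -45.3]
force: [0.4, -0.3, -2.4]
opening: 0.014
```

The square has slipped in without force. Going on down.

>>> drive_tool:
  plan:
    - [[0.002,0,0],[0,0,0],0]
    - [[0.004,0,0],[0,0,0],0]
    - [[0.006,0,0],[0,0,0],0]
    - [[0.008,0,0],[0,0,0],0]
    - [[0.01,0,0],[0,0,0],0]
    - [[0.012,0,0],[0,0,0],0]
    - [[0.014,0,0],[0,0,0],0]
    - [[0.0145,0,0],[0,0,0],0]

```text
clock: 10.38
tool_pos: [0.5738, 0.17, 0.0946]
orientation: [-148.6, 90.0, -84.8]
force: [-0.4, -0.5, -2.5]
opening: 0.0135
```

>>> drive_tool:
  plan:
    - [[0.0005,0,0],[0,0,0],0]
    - [[0.001,0,0],[0,0,0],0]
    - [[0.0015,0,0],[0,0,0],0]
    - [[0.0015,0,0],[0,0,0],0]

```text
clock: 10.72
tool_pos: [0.5738, 0.17, 0.093]
orientation: [-153.0, 90.0, -89.2]
force: [0.1, -0.2, -2.6]
opening: 0.0137
```

```bash
python3 - <<'E'
from h import *
st()
goto([.574,.1705,.092])
E
```

```text
clock 10.7167
tool_pos [0.5738 0.17   0.093 ]
orientation [-153.0263   89.9537  -89.1663]
joint_pos [ 3.52230e+01  2.01520e+01 -1.89862e+01  4.93000e-02 -5.08880e+01
 -6.13941e+01]
force [ 0.0662 -0.1554 -2.5991]
moment [ 0.0883 -0.104   0.0164]
opening 0.0137
cur phi 153.86 j6 -61.4 shift [0.001, 0.0, 0.0006] turns(az change,rotvec) [(np.float64(0.0), [-0.0, -0.04, 0.02]), (np.float64(0.0), [-0.0, -0.04, 0.02])]
```

>>> drive_tool:
  plan:
    - [[0.0005,0,0],[0,0,0],0]
    - [[0.001,0,0],[0,0,0],0]
    - [[0.001,0,0],[0,0,0],0]
    - [[0.001,0,0],[0,0,0],0]

```text
clock: 11.05
tool_pos: [0.5738, 0.17, 0.092]
orientation: [-153.4, 90.0, -89.6]
force: [-0.1, -1.2, -2.1]
opening: 0.0139
```

>>> drive_tool:
  plan:
    - [[0.0004,0,0],[0,0,0],0]
    - [[0.0008,0,0],[0,0,0],0]
    - [[0.0008,0,0],[0,0,0],0]

```text
clock: 11.3
tool_pos: [0.5739, 0.17, 0.0918]
orientation: [-119.5, 90.0, -55.6]
force: [-1.7, -0.7, 4.3]
opening: 0.0136
```

Collar seats at TCP z 0.0918, exactly as expected. Turning clockwise.

>>> drive_tool:
  plan:
    - [[0,0,0],[3,0,0],0]
    - [[0,0,0],[6,0,0],0]
    - [[0,0,0],[9,0,0],0]
    - [[0,0,0],[12,0,0],0]
    - [[0,0,0],[15,0,0],0]
    - [[0,0,0],[18,0,0],0]
    - [[0,0,0],[21,0,0],0]
    - [[0,0,0],[24,0,0],0]
    - [[0,0,0],[24,0,0],0]

```text
clock: 12.05
tool_pos: [0.5741, 0.1704, 0.0918]
orientation: [-49.4, 89.9, -9.7]
force: [-0.2, 1.8, -0.2]
opening: 0.0139
```

```bash
python3 - <<'E'
from h import *
st()
goto([.574,.1705,.0918])
E
```

```text
clock 12.05
tool_pos [0.5741 0.1704 0.0918]
orientation [-49.4321  89.9405  -9.6812]
joint_pos [ 3.52392e+01  2.02313e+01 -1.90547e+01  5.43000e-02 -5.06719e+01
 -8.55227e+01]
force [-0.2121  1.7608 -0.1644]
moment [0.6559 0.0041 0.085 ]
opening 0.0139
cur phi 129.75 j6 -85.5 shift [0.0, 0.0001, -0.0001] turns(az change,rotvec) [(np.float64(0.0), [0.0, 0.04, 0.05]), (np.float64(0.0), [0.0, 0.04, 0.05])]
```

>>> drive_tool:
  plan:
    - [[0,0,0],[2,0,0],0]
    - [[0,0,0],[4,0,0],0]
    - [[0,0,0],[6,0,0],0]
    - [[0,0,0],[8,0,0],0]
    - [[0,0,0],[8,0,0],0]

```text
clock: 12.47
tool_pos: [0.5741, 0.1706, 0.0918]
orientation: [-29.8, 89.9, 1.9]
force: [-0.9, 1.5, -1.1]
opening: 0.0141
```

```bash
python3 - <<'E'
from h import *
st()
goto([.574,.1705,.0918]);metric("wrist",[.574,.1705],.064,.1,"m4.png")
E
```

```text
clock 12.4667
tool_pos [0.5741 0.1706 0.0918]
orientation [-29.8138  89.9396   1.9496]
joint_pos [ 3.52484e+01  2.02297e+01 -1.90515e+01  4.29000e-02 -5.06683e+01
 -9.35121e+01]
force [-0.8784  1.4919 -1.0991]
moment [0.4629 0.1329 0.0276]
opening 0.0141
cur phi 121.76 j6 -93.5 shift [0.0, -0.0, -0.0001] turns(az change,rotvec) [(np.float64(0.0), [0.0, 0.05, 0.03]), (np.float64(0.0), [0.0, 0.05, 0.03])]
```

View pics/m4.png

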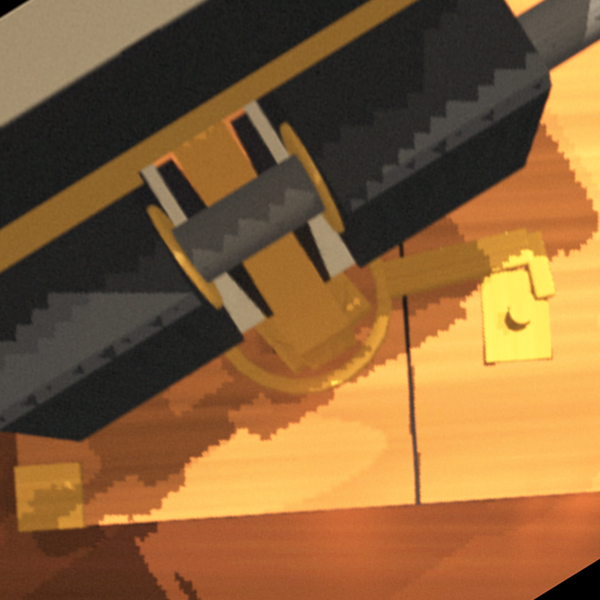

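Hook arm at (540,240) has come towards the stud at (515,318) but is not on it yet. Turning on in small steps.

>>> drive_tool:
  plan:
    - [[0,0,0],[2,0,0],0]
    - [[0,0,0],[4,0,0],0]
    - [[0,0,0],[6,0,0],0]
    - [[0,0,0],[6,0,0],0]

```text
clock: 12.85
tool_pos: [0.5741, 0.1707, 0.0918]
orientation: [-18.2, 89.9, 7.7]
force: [-1.5, 1.0, 0.1]
opening: 0.0135
```

```bash
python3 - <<'E'
from h import *
st()
goto([.574,.1705,.0918]);metric("wrist",[.574,.1705],.064,.1,"m5.png")
E
```

```text
clock 12.85
tool_pos [0.5741 0.1707 0.0918]
orientation [-18.157   89.9388   7.7424]
joint_pos [ 3.52543e+01  2.02272e+01 -1.90530e+01  3.65000e-02 -5.06656e+01
 -9.93781e+01]
force [-1.4539  1.0325  0.1277]
moment [0.4722 0.2473 0.0668]
opening 0.0135
cur phi 115.9 j6 -99.4 shift [0.0, -0.0001, -0.0001] turns(az change,rotvec) [(np.float64(0.0), [0.0, 0.06, 0.02]), (np.float64(0.0), [0.0, 0.06, 0.02])]
```

View pics/m5.png

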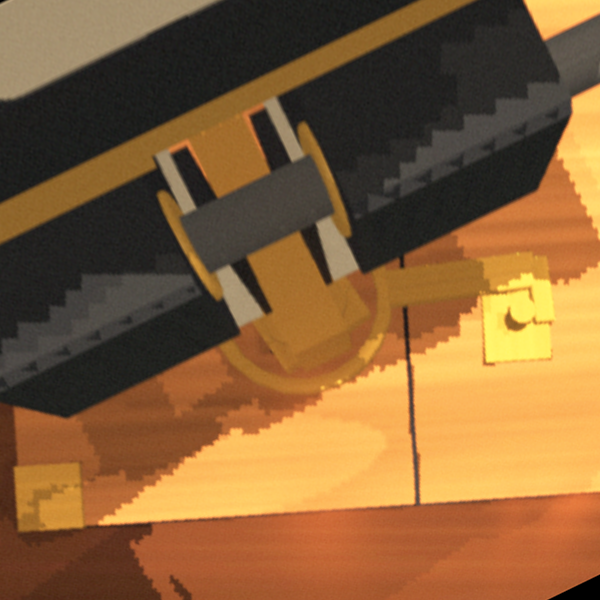

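>>> drive_tool:
  plan:
    - [[0,0,0],[1.5,0,0],0]
    - [[0,0,0],[3,0,0],0]
    - [[0,0,0],[3,0,0],0]

```text
clock: 13.15
tool_pos: [0.574, 0.1707, 0.0918]
orientation: [-15.1, 89.9, 7.9]
force: [-1.3, 0.3, 0.8]
opening: 0.0135
```

```bash
python3 - <<'E'
from h import *
st()
goto([.574,.1705,.0918])
E
```

```text
clock 13.15
tool_pos [0.574  0.1707 0.0918]
orientation [-15.0625  89.9435   7.8928]
joint_pos [ 3.525290e+01  2.023020e+01 -1.905150e+01  3.360000e-02 -5.066810e+01
 -1.023189e+02]
force [-1.2957  0.2553  0.7722]
moment [0.5019 0.2215 0.1447]
opening 0.0135
cur phi 112.96 j6 -102.3 shift [0.0, -0.0001, -0.0001] turns(az change,rotvec) [(np.float64(0.0), [0.0, 0.05, 0.01]), (np.float64(0.0), [0.0, 0.05, 0.01])]
```

>>> drive_tool:
  plan:
    - [[0,0,0],[1,0,0],0]
    - [[0,0,0],[2,0,0],0]
    - [[0,0,0],[2,0,0],0]

```text
clock: 13.4
tool_pos: [0.5741, 0.1707, 0.0918]
orientation: [-13.6, 89.9, 7.3]
force: [-1.0, 1.2, -0.6]
opening: 0.0135
```

```bash
python3 - <<'E'
from h import *
st()
goto([.574,.1705,.0918]);metric("wrist",[.574,.1705],.064,.1,"m6.png")
a=cv2.imread("pics/m5.png")[200:380,330:590];b=cv2.imread("pics/m6.png")[200:380,330:590]
cv2.imwrite("pics/cmp.png",np.hstack([a,b]))
E
```

```text
clock 13.4
tool_pos [0.5741 0.1707 0.0918]
orientation [-13.6297  89.9405   7.2789]
joint_pos [ 3.525740e+01  2.022880e+01 -1.905250e+01  3.610000e-02 -5.066620e+01
 -1.043717e+02]
force [-1.0281  1.2142 -0.604 ]
moment [0.4941 0.2856 0.2436]
opening 0.0135
cur phi 110.91 j6 -104.4 shift [0.0, -0.0002, -0.0001] turns(az change,rotvec) [(np.float64(0.0), [0.0, 0.06, 0.01]), (np.float64(0.0), [0.0, 0.06, 0.01])]
```

View pics/cmp.png

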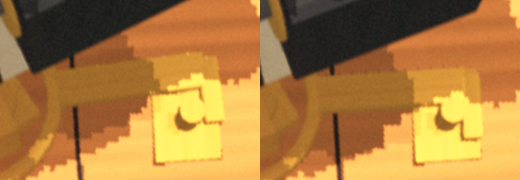

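>>> drive_tool:
  plan:
    - [[0,0,0],[0.5,0,0],0]
    - [[0,0,0],[1,0,0],0]
    - [[0,0,0],[1,0,0],0]

```text
clock: 13.7
tool_pos: [0.5741, 0.1707, 0.0918]
orientation: [-13.6, 89.9, 6.3]
force: [-0.1, 1.3, -0.6]
opening: 0.0137
```

```bash
python3 - <<'E'
from h import *
st()
goto([.574,.1705,.0918]);metric("wrist",[.574,.1705],.064,.1,"m7.png")
f=lambda n:cv2.cvtColor(cv2.imread(n)[200:380,400:590],cv2.COLOR_BGR2GRAY)[40:130,70:150].astype(np.float32)
for n in("5","6"): print(n,"vs7",np.abs(f(f"pics/m{n}.png")-f("pics/m7.png")).mean())
E
```

```text
clock 13.7
tool_pos [0.5741 0.1707 0.0918]
orientation [-13.6209  89.9409   6.3184]
joint_pos [ 3.525850e+01  2.022940e+01 -1.905200e+01  3.700000e-02 -5.066690e+01
 -1.053426e+02]
force [-0.1105  1.2521 -0.5723]
moment [0.4702 0.2416 0.3415]
opening 0.0137
cur phi 109.94 j6 -105.3 shift [0.0, -0.0002, -0.0001] turns(az change,rotvec) [(np.float64(0.0), [0.0, 0.06, 0.01]), (np.float64(0.0), [0.0, 0.06, 0.01])]
5 vs7 21.719166
6 vs7 5.21125
```

Torque now climbs 0.1 N m per degree with the hook not moving, so it is at its stop. Unload, release, lift.

>>> drive_tool:
  plan:
    - [[0,0,0],[-1.5,0,0],0]
    - [[0,0,0],[-3,0,0],0]
    - [[0,0,0],[-3,0,0],0]
    - [[0,0,0],[-3,0,0],0.5]
    - [[0,0,0],[-3,0,0],0.5]
    - [[0,0,0],[-3,0,0],0.5]
    - [[0,0,0],[-3,0,0],0.5]
    - [[0,0,0],[-3,0,0],0.5]
    - [[0,0,0],[-3,0,0],0.5]
    - [[0,0,0],[-3,0,0],0.5]

```text
clock: 14.58
tool_pos: [0.5741, 0.1707, 0.0919]
orientation: [-16.8, 89.9, 6.2]
force: [-0.4, 0.3, 1.0]
opening: 0.0432
```

>>> drive_tool:
  plan:
    - [[-0.01,0,0],[-3,0,0],0.5]
    - [[-0.03,0,0],[-3,0,0],0.5]
    - [[-0.06,0,0],[-3,0,0],0.5]
    - [[-0.09,0,0],[-3,0,0],0.5]
    - [[-0.12,0,0],[-3,0,0],0.5]
    - [[-0.15,0,0],[-3,0,0],0.5]
    - [[-0.15,0,0],[-3,0,0],0.5]
    - [[-0.15,0,0],[-3,0,0],0.5]

```text
clock: 15.25
tool_pos: [0.5747, 0.1712, 0.2441]
orientation: [1.7, 89.7, 27.7]
force: [-0.0, 0.5, -1.4]
opening: 0.0437
```

```bash
python3 - <<'E'
from h import *
st();metric("wrist",[.574,.1705],.066,.1,"m8.png");m=cv2.imread("pics/m8.png")
b=ctrl.snapshot("side");p=proj("side",[.574,.1705,.09]).astype(int)
s=cv2.resize(b[p[1]-40:p[1]+40,p[0]-40:p[0]+40],(400,400),interpolation=cv2.INTER_CUBIC)
cv2.imwrite("pics/fin.png",np.hstack([cv2.resize(m,(400,400)),s]))
E
```

```text
clock 15.25
tool_pos [0.5747 0.1712 0.2441]
orientation [ 1.7343 89.694  27.7037]
joint_pos [ 3.52669e+01  1.27064e+01 -7.97230e+00  4.31000e-02 -6.90178e+01
 -9.93128e+01]
force [-0.0212  0.4942 -1.4082]
moment [ 0.0902 -0.0478 -0.018 ]
opening 0.0437
```

View pics/fin.png

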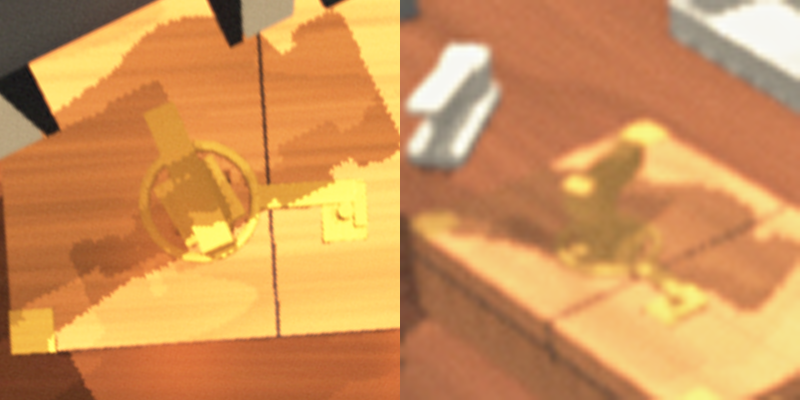

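The hook's curl is round the stud at about (345,205) and the key stands in the hub, released. Handing in.

```bash
python3 -c "
from plant import ctrl
print(ctrl.close_job())"
```

```text
the job is handed in; nothing more can be done
None
```

The T-handle is threaded fully into the latch hub and the brass hook is against its stop on the keeper. I released the handle standing in the hub and handed in the job at about 15.3 s; no verdict was reported.

- **Pick-up:** I found the handle, stand and hub with the top and wrist cameras, and the two agreed to about 1 mm. I gripped the handle by its crossbar and lifted it out of the stand.
- **Insertion:** The wrist picture showed the hub turned about 26° clockwise. The square slipped in at that angle with 1–2 N of force. The collar seated at tool height 0.0918 m, exactly the expected value, with about 7 N of contact.
- **Turning:** I turned the handle about 44° clockwise. At the end the torque climbed about 0.1 N m per degree, up to 0.34 N m, while the hook barely moved in the picture. I then backed off 3°, opened the gripper and lifted 15 cm clear.

**Last checks:** The final wrist and side pictures show the hook curled round the stud, the handle upright in the hub and the gripper clear. I judged the hook at its stop from the torque rise and these pictures; its angle was never measured directly. The wrist pictures read sizes about 2.5% small, but this did not affect the fit. I did not recheck the other things on the table individually, but no contact force suggested the arm had touched any of them.

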